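# Show the square spice jar's underside to the inspection camera

### The job

You are checking the date stamps under the spice jars on the kitchen cart. First put the round jar that stands loose on the cart back into the free pocket of the rack, upright and fully down on the cork disc; then take the square jar out of the rack and hold it up in front of the small inspection camera, its underside facing the lens squarely, centred on the line of sight and about 10 cm from the lens, and finish there, still holding it motionless in the gripper. Do not let a jar fall, do not touch the camera, and leave the other two jars, the comal, the measuring cup and the brush where they are.

Things in the scene. Friction and masses are not known exactly. Their poses are not given: they have to be found in the camera images.
- loose_jar: Round glass spice jar standing alone on the cart, outside the rack, 44 mm across, 90 mm tall (glass body to 71 mm, steel screw cap 41 mm across from 72 to 90 mm), about 0.15 kg. Origin: centre of its underside, z up through the cap.
- square_jar: The only square glass spice jar, in one of the rack's four pockets (which one varies): body 42 x 42 mm to 88 mm height, then a round steel cap 39 mm across to 104 mm, about 0.17 kg. Origin: centre of its underside, z up through the cap, x and y square to its flat sides, nearly parallel to the rack's x and y.
- square_jar_top (a point): Centre of the top of the square jar's cap, 104 mm above its underside.
- jar_a: Another round jar, in the rack, to be left there: 44 mm across, 90 mm tall (glass body to 71 mm, steel screw cap 41 mm across from 72 to 90 mm), about 0.15 kg. Origin: centre of its underside, z up through the cap.
- jar_b: Another round jar, in the rack, to be left there: 44 mm across, 90 mm tall (glass body to 71 mm, steel screw cap 41 mm across from 72 to 90 mm), about 0.15 kg. Origin: centre of its underside, z up through the cap.
- rack: Wooden spice rack, fixed: 58 mm along x, 228 mm along y, 42 mm high, walls and floor 4 mm. Three partitions as high as the rim make four pockets in a row, each 50 mm (x) by 52 mm (y) inside, centres at y = -84, -28, 28, 84 mm: two hold round jars, one the square jar, one only the cork. Jars stand on the floor, 4 mm above the cart. Origin: centre of its underside.
- cork: Thin fixed cork disc, 42 mm across and 4 mm thick, lying in the middle of the floor of the free pocket (which pocket varies). Its underside, the origin, is 4 mm above the cart; the loose jar is to stand on it, its underside then 8 mm above the cart, with 3 to 4 mm of play to the pocket's walls.
- camera_head: Inspection camera: grey head 50 x 58 x 30 mm with a black round lens, between two uprights (y = +-36 mm, rising 8 mm above the lens centre) on a fixed foot 96 mm across. Origin: centre of the lens front, 75 mm above the cart. z is the line of sight, out of the lens: up, leaning 20 to 37 degrees from vertical roughly towards the robot (both vary). The jar's underside belongs at z = 100 mm.
- comal: Bystander: clay comal, a shallow round plate 180 mm across and 17 mm high. Origin: centre of its underside.
- cup: Bystander: stainless measuring cup, 68 mm across the rim, 52 mm high, flat handle to +x reaching 101 mm from its centre. Origin: centre of its underside.
- brush: Bystander: silicone brush lying flat along its x, about 207 mm long, 34 mm wide and 14 mm high, bristles to +x. Origin near its middle, on the cart.
Things that resemble listed ones, but are neither listed nor needed, are in the scene too. Leave any blue or purple look-alike of the loose_jar alone.

How it is judged:
By the outcome, as a careful person would: the job done as asked, in the order asked, and still so for the second after the job is handed in, while the arm keeps its last pose, push and grip.
It also fails if it takes over 58 s, if anything falls off the work surface, if the arm or the gripper's body presses on something with over 40 N, if the wrist force passes 120 N, or if a joint passes its speed limit or range.

### The arm

A 7-joint arm with a two-finger parallel gripper is mounted at the origin on the work surface. World frame = base frame: x ahead of the robot, y to its left, z up, the work surface at z = 0. Lengths are in m, angles in degrees, forces in N, time in s.
With the tool pointing down it reaches from about 0.425 to 0.875 m from the base axis. Payload 4.7 kg.
Tool frame: the origin (TCP) lies at the very end of the fingers, on their centre line; the grasp point (between the pads) lies 19 mm behind it; z points along the fingers, y is the line along which they close (so a half turn about z gives the same grasp; the last joint's range is limited). The gripper opens to 87 mm and grips with 3 to 60 N. Pads are 19 mm wide; open, the fingers measure 117 mm over their backs; the gripper's body (75 mm by 190 mm) begins 51 mm behind the grasp point.
Start: joints at [75.98, 18.392, -4.016, 83.108, 1.295, 78.541, -3.26], TCP at [0.166, -0.628, 0.223] pointing down, gripper open.
Joint ranges: [-163.93, 163.93], [-17.29, 119.83], [-79.2, 71.16], [3.27, 140.29], [-89.18, 269.18], [5.43, 117.66], [-154.24, 154.24]. Speed limits (degrees/s): [147.25, 147.25, 180, 180, 180, 180, 180].

### API

Orientations are given as [roll, pitch, yaw] about the fixed x, y, z axes, in that order (R = Rz(yaw) Ry(pitch) Rx(roll)).
In Python, from cell import telemetry, cams, env gives the robot as it stands.
- The arm moves only by the tool arm_command, never from a script. Its argument "series" is text: rows parted by semicolons, each of 5 numbers parted by spaces: the shift along the tool's x, y, z in mm, then the turn about the tool's z in rad, then the closure in counts, from 0 (fully open) to 255 (shut). A call has 1 to 20 rows; each row shifts and turns the commanded pose from where the row before left it, along the tool's axes as they then stand; what a row does not reach is not made up. A row lasts 1/12 s, in which the tool goes at most 41.7 mm and 7.16 degrees, less where a joint would pass 70% of its speed; a pose out of reach is approached as far as the arm can. A call is refused whole if a number of a shift passes 41.7 or a number of a turn 0.125, either way. A call with a gripper value outside its range is refused whole. The fingers move at their own pace and stop on an object; "squeeze" is the grip in N (left out, the last holds). Time passes only in rows, so rows that do not move let the fingers close. It gives the time, the measured TCP pose, the force, the opening and the grip force at its end, in the units of the state.
- telemetry.get_obs(): the state, without advancing time (a new reading comes with each control period).
- cams.read_camera(name): name is "side" or "top"; returns the picture (400x640x3 uint8, blue, green, red); there is no depth.
- cams.calibration(name): a dict with "K" (3x3 intrinsics, pixels), "dist" ([k1, k2, p1, p2, k3] as OpenCV has them; the pictures are not rectified), "origin" and "rotation" of the camera in the world. Camera axes: x right, y down, z forward; pixel columns grow to the right and rows downward; lengths in m; the calibration is good to about 2 mm. A picture is of the moment at which its call begins. calibration takes no time and is no camera call.
- env.sign_off(): hands the job in; it is judged then, once.
The state is a dict: "time_s": time; "qpos": joint angles; "joint_velocities": joint speeds; "effort": joint torques, N m; "tool_pos": TCP position; "tool_rot": TCP orientation; "force": force on the tool from outside, world axes, zero at the start; "wrist_torque": the same for the moment, N m; "grip_width": finger opening in m; "grasp_force": force on a finger pad.
Only numpy, scipy, OpenCV 4.12 (cv2) and the standard library are available. Lean on these libraries where they do the work, as an engineer would, in place of code of your own. Each camera call takes 0.05 s, during which the arm holds its last target. There are 200 camera calls.

## Working session

There is one attempt and no reset: what is moved stays moved. The work goes in short steps, Python scripts to look and compute and a tool call to move; the robot and the scene stay as the last step left them, time stands still between calls to the robot, and variables do not carry over. Pictures are saved under pics/ and viewed, at most 10 in all, crops included, and the job is handed in when it is done.

Besides the shell and the picture viewer there is one more tool, called as name(argument=value, ...), one argument or row to a line, values as JSON. arm_command: Moves the arm, as the interface text tells. Its arguments: {"type":"object","properties":{"series":{"type":"string"},"squeeze":{"type":"number"}},"required":["series"]}

```bash
mkdir -p pics; ls; python3 - <<'E'
from cell import telemetry,cams
import cv2
o=telemetry.get_obs();print({k:o[k] for k in('time_s','tool_pos','tool_rot','qpos','grip_width')})
for n in('top','side'):
    cv2.imwrite(f'pics/{n}0.png',cams.read_camera(n))
    print(n,cams.calibration(n))
E
```

```text
pics
{'time_s': 0.0, 'tool_pos': array([ 0.16615099, -0.62783347,  0.22146774]), 'tool_rot': array([-1.79891361e+02,  5.10442955e-03,  1.48277117e+01]), 'qpos': array([75.98039769, 18.43837444, -4.01515895, 83.17507134,  1.29420781,
       78.54039085, -3.2611371 ]), 'grip_width': 0.08670102152004625}
top {'K': array([[450.12166296,   0.        , 319.54996077],
       [  0.        , 450.12166296, 203.21274908],
       [  0.        ,   0.        ,   1.        ]]), 'dist': array([-0.02282759,  0.        ,  0.        ,  0.        ,  0.        ]), 'origin': array([ 0.42665394, -0.08756147,  1.22457973]), 'rotation': array([-171.91818127,    0.63437409,  -90.95722729])}
side {'K': array([[409.01538253,   0.        , 324.00852472],
       [  0.        , 409.01538253, 196.28370941],
       [  0.        ,   0.        ,   1.        ]]), 'dist': array([0.03076351, 0.        , 0.        , 0.        , 0.        ]), 'origin': array([0.32453438, 0.58773039, 0.68830616]), 'rotation': array([-130.70224793,   -0.41192453, -158.61717101])}
```

View pics/top0.png

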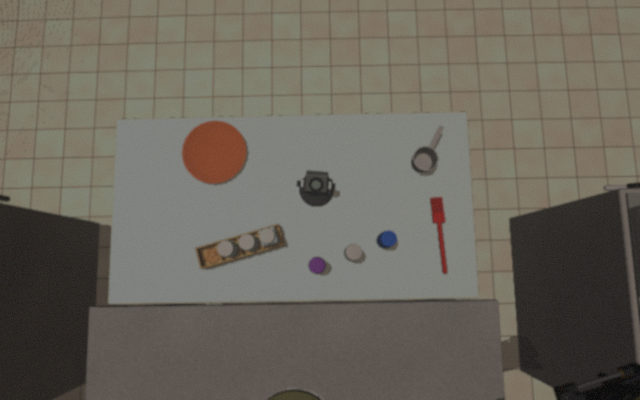

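View pics/side0.png

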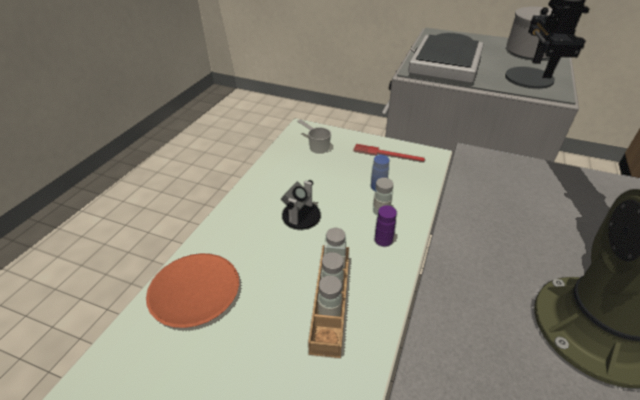

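The top picture shows the free pocket at the rack's left end, around (208,255), and jars at (226,248), (247,243) and (267,237). The loose grey-capped jar is at (354,253), between the purple one (317,265) and the blue one (387,239). The inspection camera is at (316,186). I'll zoom in to find the square jar and the lens.

```bash
cat > h.py <<'E'
import numpy as np, cv2
from scipy.spatial.transform import Rotation as R
from cell import telemetry,cams
C={n:cams.calibration(n) for n in('top','side')}
def ray(n,uv):
    c=C[n];p=cv2.undistortPoints(np.array([[uv]],float),c['K'],c['dist'])[0,0]
    return c['origin'],R.from_euler('xyz',c['rotation'],degrees=True).apply([*p,1])
def plane(n,uv,z):
    o,d=ray(n,uv);return o+d*(z-o[2])/d[2]
def tri(uvt,uvs):
    (o1,a),(o2,b)=ray('top',uvt),ray('side',uvs)
    s=np.linalg.lstsq(np.c_[a,-b],o2-o1,rcond=None)[0];p,q=o1+a*s[0],o2+b*s[1]
    return (p+q)/2,np.linalg.norm(p-q)
def proj(n,P):
    c=C[n];r=R.from_euler('xyz',c['rotation'],degrees=True).inv();rv=r.as_rotvec()
    return cv2.projectPoints(np.atleast_2d(np.array(P,float)),rv,-r.apply(c['origin']),c['K'],c['dist'])[0][:,0]
E
python3 - <<'E'
import cv2,numpy as np
t=cv2.imread('pics/top0.png');s=cv2.imread('pics/side0.png')
def crop(i,x,y,w,h,k): return cv2.resize(i[y:y+h,x:x+w],None,fx=k,fy=k,interpolation=cv2.INTER_CUBIC)
a=crop(t,192,220,100,50,4);b=crop(t,290,160,100,100,4)
c=crop(s,300,220,60,140,4)   # 240x560
d=crop(s,270,170,100,70,4) 
im=np.zeros((600,800,3),np.uint8)
im[:200,:400]=a; im[200:600,:400]=b; im[:560,400:640]=c
e=crop(s,275,175,53,57,3);im[:171,641:800]=e
f=crop(s,360,150,45,100,3);im[200:500,645:780]=f
cv2.imwrite('pics/crop1.png',im)
E
```

```text
(no output)
```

View pics/crop1.png

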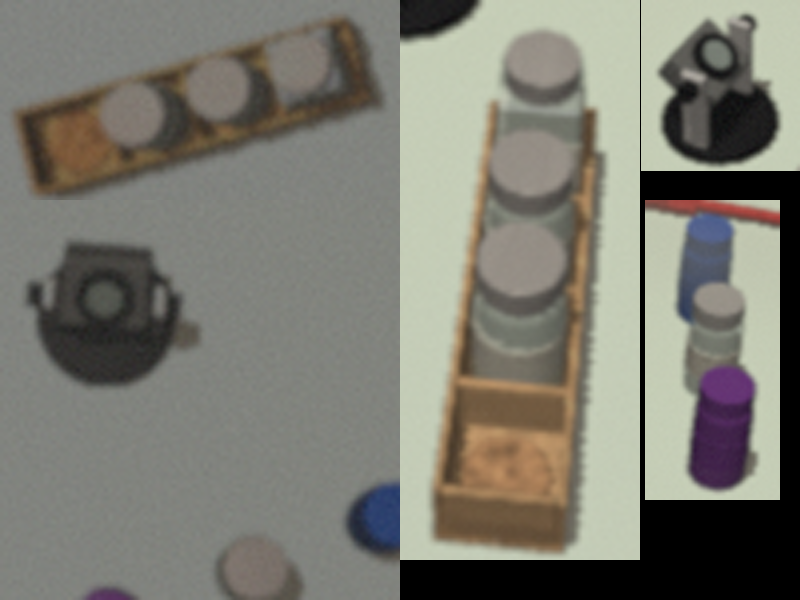

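The square jar is the one at the rack's right (−y) end: cap at top (267,235.8) and side (335.6,234.5). The lens is at top (316,184) and side (300,194). The tool can't tilt by command, so I plan to pivot the jar between the pads by pushing it against the rack rim. Next I measure.

```bash
python3 - <<'E'
from h import *
np.set_printoptions(precision=4,suppress=True)
p=lambda n,t,s:print(n,*tri(t,s))
p('sq top',(267,235.8),(335.6,234.5))
p('lens',(316,184.25),(300,194))
p('jar mid',(246.8,242.3),(332.5,260)); p('jar left',(225.8,248.5),(330.2,283.5))
p('loose',(290+256/4,160+368/4),(360+73/3,150+100/3))
# rim corners
c=[plane('top',u,.042) for u in((196,248),(202,268),(278.3,224.5),(287,245.7))]
print(np.array(c), np.mean(c,0)); print(np.linalg.norm(c[0]-c[2]),np.linalg.norm(c[1]-c[3]),np.linalg.norm(c[0]-c[1]),np.linalg.norm(c[2]-c[3]))
v=(c[0]-c[2])+(c[1]-c[3]);print('rack y az',np.degrees(np.arctan2(v[1],v[0])))
t=np.mean([cams.read_camera('top').astype(float) for _ in range(6)],0);s=np.mean([cams.read_camera('side').astype(float) for _ in range(6)],0)
np.savez('avg.npz',t=t,s=s)
k=lambda i,x,y,w,h,f:cv2.convertScaleAbs(cv2.resize(i[y:y+h,x:x+w],None,fx=f,fy=f,interpolation=cv2.INTER_CUBIC).clip(0,255),alpha=1.5)
im=np.hstack([k(t,294,164,48,50,8),k(s,277,173,50,60,8)[:400]])
cv2.imwrite('pics/cam1.png',im);print(im.shape)
E
```

```text
sq top [0.5053 0.0542 0.1052] 0.0018098550805718042
lens [ 0.6391 -0.0696  0.0702] 0.0035383848888916173
jar mid [0.4913 0.1069 0.0921] 0.00071574915443583
jar left [0.4763 0.1597 0.0923] 0.0013197350422332495
loose [ 0.4623 -0.1624  0.0856] 0.001562531379252882
[[0.4818 0.2496 0.042 ]
 [0.4294 0.2327 0.042 ]
 [0.54   0.0325 0.042 ]
 [0.4839 0.0099 0.042 ]] [0.4838 0.1312 0.042 ]
0.2247380346966449 0.22937070840811094 0.055004240632696856 0.06055390184425059
rack y az 104.3706356687102
(400, 784, 3)
```

View pics/cam1.png

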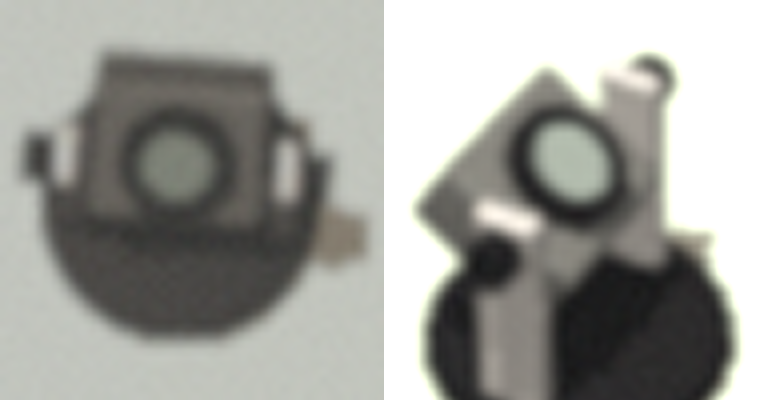

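The close-up shows the lens at top (315.8,184.2) and side (299.9,192.9). The upright tops are at top (301.7,182.9)/(329.6,184.2) and side (292,199.4)/(307.3,182.3), and the head leans towards the robot. Now I move above the loose jar at (0.462,−0.162).

arm_command(
  series="27 -25 0 0 0;27 -25 0 0 0;27 -25 0 0 0;27 -25 0 0 0;27 -25 0 0 0;27 -25 0 0 0;27 -25 0 0 0;27 -25 0 0 0;27 -25 0 0 0;27 -25 0 0 0;27 -25 0 0 0;27 -25 0 0 0;27 -25 0 0 0;27 -25 0 0 0;27 -25 0 0 0;0 0 0 0 0;0 0 0 0 0",
  squeeze=20,
)

```text
time_s: 2.12
tool_pos: [0.463, -0.1598, 0.2229]
tool_rot: [180.0, -0.0, 15.1]
force: [-0.1, -1.2, 0.1]
grip_width: 0.087
grasp_force: 0.0
```

arm_command(
  series="0 0 0 -0.12 0;0 0 0 -0.12 0;0 0 0 -0.12 0;0 0 0 -0.12 0;0 0 0 -0.12 0;0 0 0 -0.12 0;0 0 0 -0.12 0;0 0 0 -0.12 0;0 0 0 -0.12 0;0 0 0 -0.12 0;0 0 0 -0.12 0;0 0 0 -0.12 0;0 0 0 -0.12 0;0 0 0 0 0;0 0 0 0 0",
)

```text
time_s: 3.37
tool_pos: [0.4613, -0.1634, 0.2225]
tool_rot: [-180.0, 0.0, 103.9]
force: [0.2, -0.2, 0.2]
grip_width: 0.087
grasp_force: 0.0
```

```bash
python3 - <<'E'
from h import *
np.set_printoptions(precision=4,suppress=True)
o=telemetry.get_obs();print(o['time_s'],o['tool_pos'],o['tool_rot'],o['qpos'])
z=np.load('avg.npz')
print('lens',*tri((315.8,184.2),(299.9,192.9)))
a,ea=tri((301.7,182.9),(292,199.4));b,eb=tri((329.6,184.2),(307.3,182.3));print('uprights',a,ea,b,eb,np.linalg.norm(a-b))
v=a-b;print('y az',np.degrees(np.arctan2(v[1],v[0])))
print('cork',plane('top',(213,254.6),.008))
# lens disc ellipse: bright disc inside the black ring, both views
L=np.array([0.639,-.07,.075])
for n,k,uv in(('top','t',(315.8,184.2)),('side','s',(299.9,192.9))):
    f=16;u0,v0=int(uv[0])-9,int(uv[1])-9
    g=cv2.cvtColor(z[k].clip(0,255).astype(np.uint8),cv2.COLOR_BGR2GRAY)[v0:v0+19,u0:u0+19]
    G=cv2.resize(g,None,fx=f,fy=f,interpolation=cv2.INTER_CUBIC)
    q=(np.array(uv)-[u0,v0]+.5)*f
    c0=int(G[int(q[1]),int(q[0])]);ring=int(G.min())
    for w in(.4,.5,.6):
        m=(G>ring+w*(c0-ring)).astype(np.uint8)
        cs,_=cv2.findContours(m,cv2.RETR_LIST,cv2.CHAIN_APPROX_NONE)
        for c in cs:
            if cv2.pointPolygonTest(c,tuple(map(float,q)),False)>0 and len(c)>40:
                (x,y),ax,an=cv2.fitEllipse(c)
                if max(ax)<15*f: print(n,w,'c',(x+.5)/f-.5+u0,(y+.5)/f-.5+v0,'axes',np.array(ax)/f,'ang',an,c0,ring)
for t in(20,25,30,35):
    e=[]
    for az in(165,175,185):
        d=np.array([np.sin(np.radians(t))*np.cos(np.radians(az)),np.sin(np.radians(t))*np.sin(np.radians(az)),np.cos(np.radians(t))])
        B=np.linalg.svd(d[None])[2][1:];th=np.linspace(0,2*np.pi,60)
        r=.0145
        P=L+r*(np.cos(th)[:,None]*B[0]+np.sin(th)[:,None]*B[1])
        for n in('top','side'):
            (x,y),ax,an=cv2.fitEllipse(proj(n,P).astype(np.float32)*16);e.append((az,n,round(ax[0]/16,2),round(ax[1]/16,2),round(an,1)))
    print(t,e)
E
```

```text
3.3667 [ 0.4613 -0.1634  0.2225] [-179.9815    0.0246  103.9016] [ 47.1564  -0.09   -30.4953 104.3011  -0.0156  75.7798  30.5665]
lens [ 0.6388 -0.0691  0.074 ] 0.0030890283271314814
uprights [ 0.6416 -0.0328  0.0824] 0.0026034582836230325 [ 0.6362 -0.105   0.0798] 0.004747504757609247 0.07244773753923507
y az 85.77247830305986
cork [0.4649 0.2128 0.008 ]
top 0.4 c 315.5806579589844 184.3479528427124 axes [9.2612 9.8574] ang 104.45560455322266 83 35
top 0.5 c 315.57831382751465 184.32991218566895 axes [8.7495 9.328 ] ang 104.28655242919922 83 35
top 0.6 c 315.57683658599854 184.31454372406006 axes [8.3395 8.9196] ang 102.96028900146484 83 35
side 0.4 c 300.01307678222656 192.67070770263672 axes [ 9.165  11.4723] ang 136.4273681640625 121 19
side 0.5 c 299.9999704360962 192.6820421218872 axes [ 8.6062 10.9648] ang 136.74400329589844 121 19
side 0.6 c 300.00010776519775 192.67832469940186 axes [ 8.1166 10.4788] ang 137.78387451171875 121 19
20 [(165, 'top', 10.98, 11.18, 124.1), (165, 'side', 9.67, 12.5, 111.8), (175, 'top', 11.02, 11.18, 105.3), (175, 'side', 9.21, 12.5, 113.4), (185, 'top', 11.03, 11.17, 83.9), (185, 'side', 8.7, 12.5, 114.0)]
25 [(165, 'top', 10.77, 11.18, 117.1), (165, 'side', 9.9, 12.5, 119.3), (175, 'top', 10.81, 11.18, 101.0), (175, 'side', 9.33, 12.5, 120.7), (185, 'top', 10.83, 11.17, 83.9), (185, 'side', 8.7, 12.5, 121.0)]
30 [(165, 'top', 10.48, 11.18, 113.6), (165, 'side', 10.06, 12.5, 127.3), (175, 'top', 10.53, 11.18, 99.0), (175, 'side', 9.39, 12.5, 128.2), (185, 'top', 10.54, 11.17, 83.9), (185, 'side', 8.64, 12.5, 127.9)]
35 [(165, 'top', 10.11, 11.18, 111.4), (165, 'side', 10.15, 12.49, 135.7), (175, 'top', 10.16, 11.18, 97.8), (175, 'side', 9.37, 12.49, 135.8), (185, 'top', 10.18, 11.17, 83.9), (185, 'side', 8.51, 12.49, 134.7)]
```

arm_command(
  series="1 0 26 0 0;0 0 26 0 0;0 0 26 0 0;0 0 26 0 0;0 0 26 0 0;0 0 26 0 0;0 0 26 0 0;0 0 0 0 0;0 0 0 0 0;0 0 0 0 255;0 0 0 0 255;0 0 0 0 255;0 0 0 0 255;0 0 0 0 255;0 0 0 0 255;0 0 0 0 255;0 0 0 0 255;0 0 0 0 255;0 0 0 0 255;0 0 0 0 255",
  squeeze=20,
)

```text
time_s: 5.03
tool_pos: [0.4617, -0.1613, 0.0406]
tool_rot: [180.0, 0.0, 104.2]
force: [-0.6, 0.3, 1.7]
grip_width: 0.0435
grasp_force: 20.0
```

arm_command(
  series="0 0 -20 0 255;0 0 -26 0 255;0 0 -26 0 255;0 0 -26 0 255;0 0 -26 0 255;0 0 -26 0 255;0 0 0 0 255;30 7.8 0 0 255;30 7.8 0 0 255;30 7.8 0 0 255;30 7.8 0 0 255;30 7.8 0 0 255;30 7.8 0 0 255;30 7.8 0 0 255;30 7.8 0 0 255;30 7.8 0 0 255;30 7.8 0 0 255;30 7.8 0 0 255;30 7.8 0 0 255;0 0 0 0 255",
)

```text
time_s: 6.7
tool_pos: [0.4619, 0.2181, 0.1903]
tool_rot: [180.0, -0.3, 104.7]
force: [0.2, -0.6, -0.7]
grip_width: 0.0435
grasp_force: 20.0
```

arm_command(
  series="3 0 0 0 255;0 0 30 0 255;0 0 25 0 255;0 0 0 0 255;0 0 0 0 255",
)

```text
time_s: 7.12
tool_pos: [0.4622, 0.2121, 0.1343]
tool_rot: [-179.8, 0.0, 104.1]
force: [0.3, 1.1, -0.3]
grip_width: 0.0433
grasp_force: 20.0
```

```bash
python3 - <<'E'
from h import *
np.set_printoptions(precision=4,suppress=True)
o=telemetry.get_obs();print(o['time_s'],o['tool_pos'],o['tool_rot'],o['force'],o['grasp_force'])
s=cams.read_camera('side');t=cams.read_camera('top')
k=lambda i,x,y,w,h,f:cv2.resize(i[y:y+h,x:x+w],None,fx=f,fy=f,interpolation=cv2.INTER_CUBIC)
cv2.imwrite('pics/ins1.png',np.hstack([k(s,270,190,110,190,3),k(t,170,190,130,95,3)[:285].repeat(1,0) if 0 else cv2.copyMakeBorder(k(t,170,190,130,95,3),0,285,0,0,cv2.BORDER_CONSTANT)]))
z=np.load('avg.npz')
# face corner check: upper head edge
f=lambda a,b:(a+.5)/8-.5+b
print('face corner +y',*tri((f(97,294),f(75,164)),(f(34,277),f(208,173))));print('face corner -y',*tri((f(268,294),f(85,164)),(f(161,277),f(70,173))))
E
```

```text
7.1167 [0.4622 0.2121 0.1343] [-179.7825    0.0188  104.1382] [ 0.267   1.1199 -0.2975] 19.99732370080892
face corner +y [ 0.6729 -0.0422  0.0666] 0.0014244261160099936
face corner -y [ 0.662  -0.0992  0.0796] 0.006239024162087618
```

View pics/ins1.png

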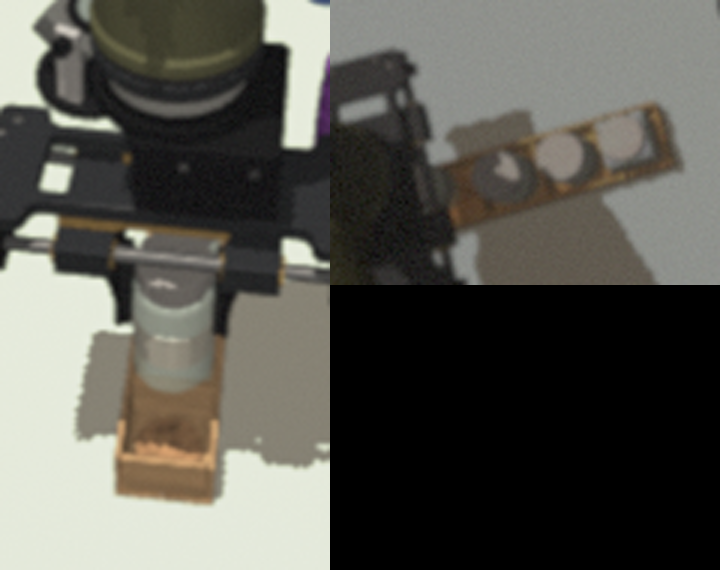

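The jar hangs upright above the free pocket; in the side view its base is near (328,316) and the end-wall rim corners are near (309,342) and (341,343). I check the pocket centre from the side camera before lowering.

```bash
python3 - <<'E'
from h import *
np.set_printoptions(precision=4,suppress=True)
g=lambda a,b:((a+.5)/3-.5+270,(b+.5)/3-.5+190)
A=plane('side',g(118,459),.042);B=plane('side',g(215,461),.042)
print(A,B,np.linalg.norm(A-B))
y=np.array([-.2487,.9686,0]);print('pocket from side',(A+B)/2-.030*y)
j=plane('side',g(174,352),.0937+.020);print('jar axis est(side, band)',j)
print(proj('side',[[.4622,.2121,.0937],[.463,.214,.008]]),g(174,372),g(172,440))
E
```

```text
[0.4783 0.2525 0.042 ] [0.4266 0.2333 0.042 ] 0.055146775054009986
pocket from side [0.4599 0.2139 0.042 ]
jar axis est(side, band) [0.4574 0.2206 0.1137]
[[326.6721 308.9982]
 [325.3492 337.1439]] (327.6666666666667, 313.6666666666667) (327.0, 336.33333333333337)
```

arm_command(
  series="1.5 0.9 0 0 255;0 0 15 0 255;0 0 15 0 255;0 0 15 0 255;0 0 12 0 255;0 0 10 0 255;0 0 5 0 255;0 0 5 0 255;0 0 0 0 255;0 0 0 0 255",
)

```text
time_s: 8.05
tool_pos: [0.464, 0.2155, 0.0588]
tool_rot: [180.0, -0.0, 104.2]
force: [-0.4, -0.4, -1.1]
grip_width: 0.0436
grasp_force: 20.0
```

arm_command(
  series="-1.2 -1 0 0 255;0 0 0 0 255;0 0 3 0 255;0 0 3 0 255;0 0 2 0 255;0 0 2 0 255;0 0 0.8 0 255;0 0 0 0 255;0 0 0 0 255;0 0 0 0 255",
)

```text
time_s: 8.88
tool_pos: [0.4631, 0.2138, 0.0486]
tool_rot: [-180.0, 0.1, 104.2]
force: [-3.3, -2.0, 8.2]
grip_width: 0.0433
grasp_force: 20.0
```

arm_command(
  series="0 0 0 0 100;0 0 0 0 100;0 0 0 0 60;0 0 0 0 0;0 0 0 0 0;0 0 0 0 0;0 0 0 0 0;0 0 -10 0 0;0 0 -25 0 0;0 0 -25 0 0;0 0 -25 0 0;0 0 -25 0 0;0 0 -25 0 0;0 0 0 0 0;0 0 0 0 0",
)

```text
time_s: 10.13
tool_pos: [0.4641, 0.2144, 0.1847]
tool_rot: [179.8, 0.0, 104.2]
force: [-0.4, -0.7, 0.5]
grip_width: 0.0868
grasp_force: 0.0
```

arm_command(
  series="-27.5 0 0 0 0;-27.5 0 0 0 0;-27.5 0 0 0 0;-27.5 0 0 0 0;-27.5 0 0 0 0;-27.5 0.5 0 0 0;0 0 0 0 0;0 0 0 0 0;0 0 0 0 0",
)

```text
time_s: 10.88
tool_pos: [0.5033, 0.0548, 0.182]
tool_rot: [-179.9, -0.1, 104.2]
force: [-0.9, 0.3, 0.1]
grip_width: 0.0869
grasp_force: 0.0
```

```bash
python3 - <<'E'
from h import *
np.set_printoptions(precision=4,suppress=True)
o=telemetry.get_obs();print(o['time_s'],o['tool_pos'],o['tool_rot'])
s=cams.read_camera('side');t=cams.read_camera('top')
k=lambda i,x,y,w,h,f:cv2.resize(i[y:y+h,x:x+w],None,fx=f,fy=f,interpolation=cv2.INTER_CUBIC)
cv2.imwrite('pics/pl1.png',np.hstack([k(s,280,220,90,150,4),k(t,180,210,105,150,4)[:600]]))
print(proj('side',[[.463,.2138,.098],[.463,.2138,.008]]),proj('top',[[.463,.2138,.098]]))
E
```

```text
10.8833 [0.5033 0.0548 0.182 ] [-179.9172   -0.0711  104.2357]
[[325.891  308.1692]
 [325.3891 337.0499]] [[203.7521 254.3622]]
```

View pics/pl1.png

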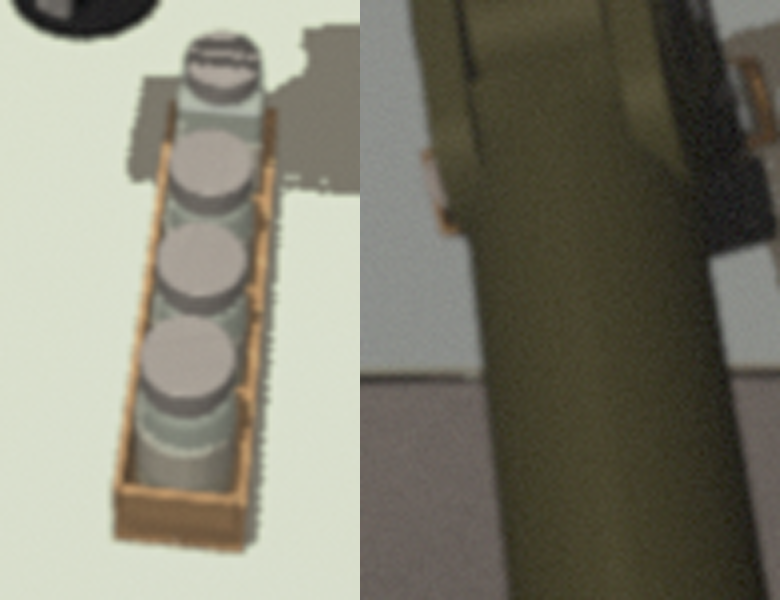

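The loose jar stands upright, fully down in its pocket: its cap is at (326.7,309) in the side view, against a predicted (325.9,308.2) with the known 1 px bias. Now the square jar.

arm_command(
  series="-1 1.5 20 0 0;0 0 25 0 0;0 0 25 0 0;0 0 25 0 0;0 0 20 0 0;0 0 12 0 0;0 0 6 0 0;0 0 0 0 0;0 0 0 0 0;0 0 0 0 255;0 0 0 0 255;0 0 0 0 255;0 0 0 0 255;0 0 0 0 255;0 0 0 0 255;0 0 0 0 255;0 0 0 0 255;0 0 0 0 255;0 0 0 0 255",
  squeeze=15,
)

```text
time_s: 12.57
tool_pos: [0.5058, 0.0534, 0.0497]
tool_rot: [180.0, 0.0, 104.2]
force: [1.0, -1.2, -0.2]
grip_width: 0.042
grasp_force: 14.9
```

arm_command(
  series="0 0 -6 0 255;0 0 -10 0 255;0 0 -10 0 255;0 0 0 0 255;0 0 0 0 255;-4 0 0 0 255;-4 0 0 0 255;-3 0 0 0 255;-3 0 0 0 255;-3 0 0 0 255;-3 0 0 0 255;0 0 0 0 255;0 0 0 0 255",
  squeeze=8,
)

```text
time_s: 13.65
tool_pos: [0.5109, 0.0336, 0.0757]
tool_rot: [180.0, 0.0, 104.2]
force: [-0.7, 3.0, -1.1]
grip_width: 0.042
grasp_force: 8.0
```

arm_command(
  series="-3 0 0 0 255;-3 0 0 0 255;-3 0 0 0 255;-3 0 0 0 255;-3 0 0 0 255;-3 0 0 0 255;0 0 0 0 255;0 0 0 0 255",
)

```text
time_s: 14.32
tool_pos: [0.5151, 0.0157, 0.0756]
tool_rot: [-180.0, 0.1, 104.2]
force: [-0.1, 1.2, -1.7]
grip_width: 0.0421
grasp_force: 8.0
```

```bash
python3 - <<'E'
from h import *
np.set_printoptions(precision=4,suppress=True)
o=telemetry.get_obs();print(o['time_s'],o['tool_pos'],o['tool_rot'],o['force'],o['grip_width'])
s=cams.read_camera('side')
k=lambda i,x,y,w,h,f:cv2.resize(i[y:y+h,x:x+w],None,fx=f,fy=f,interpolation=cv2.INTER_CUBIC)
z=np.load('avg.npz')
cv2.imwrite('pics/piv1.png',np.hstack([k(s,285,180,100,100,4),cv2.convertScaleAbs(k(z['t'],296,166,40,40,10).clip(0,255),alpha=2.2)]))
E
```

```text
14.3167 [0.5151 0.0157 0.0756] [-179.9808    0.0511  104.1744] [-0.0833  1.1535 -1.736 ] 0.04213321552073515
```

View pics/piv1.png

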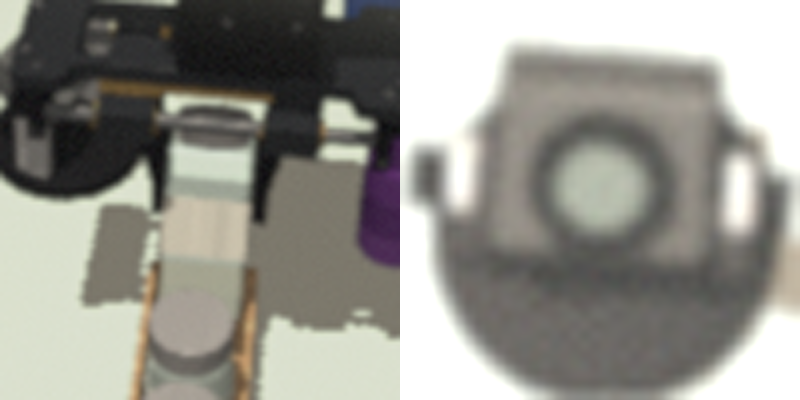

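The jar has pivoted in the grip; geometry says about 34.7°, leaning towards tool −x. Next I tighten, lift and yaw so that it leans towards the robot.

arm_command(
  series="0 0 0 0 255;0 0 0 0 255;0 0 -6 0 255;0 0 -11 0 255;0 0 -20 0 255;0 0 -20 0 255;0 0 -20 0 255;0 0 -20 0 255;0 0 -20 0 255;0 0 -20 0 255;0 0 0 0 255;0 0 0 0 255",
  squeeze=35,
)

```text
time_s: 15.37
tool_pos: [0.5159, 0.0166, 0.2144]
tool_rot: [179.8, 0.1, 104.2]
force: [0.1, -0.8, -3.7]
grip_width: 0.042
grasp_force: 35.0
```

arm_command(
  series="0 0 0 0.06 255;0 0 0 0.12 255;0 0 0 0.12 255;0 0 0 0.12 255;0 0 0 0.12 255;0 0 0 0.12 255;0 0 0 0.12 255;0 0 0 0.12 255;0 0 0 0.12 255;0 0 0 0.12 255;0 0 0 0.12 255;0 0 0 0.12 255;0 0 0 0.12 255;0 0 0 0.12 255;0 0 0 0.12 255;0 0 0 0.12 255;0 0 0 0.05 255;0 0 0 0 255;0 0 0 0 255;0 0 0 0 255",
)

```text
time_s: 17.03
tool_pos: [0.5146, 0.0166, 0.212]
tool_rot: [180.0, 0.1, -5.1]
force: [0.9, 0.4, -1.7]
grip_width: 0.0418
grasp_force: 35.0
```

```bash
python3 - <<'E'
from h import *
np.set_printoptions(precision=3,suppress=True)
o=telemetry.get_obs();print(o['time_s'],o['tool_pos'],o['tool_rot'],o['qpos'],o['force'])
# outer ring (dark) ellipse, both views
z=np.load('avg.npz')
for n,k,uv in(('top','t',(315.6,184.3)),('side','s',(300,192.7))):
    f=16;u0,v0=int(uv[0])-11,int(uv[1])-11
    g=z[k].mean(2)[v0:v0+23,u0:u0+23];G=cv2.resize(g,None,fx=f,fy=f,interpolation=cv2.INTER_CUBIC)
    q=(np.array(uv)-[u0,v0]+.5)*f
    # per-angle darkest radius (ring ridge) and the inner half-level
    for name in('ridge','outer'):
        pts=[]
        for a in np.linspace(0,2*np.pi,120,endpoint=False):
            rr=np.arange(3*f,9*f);l=cv2.remap(G.astype(np.float32),(q[0]+rr*np.cos(a)).astype(np.float32)[None],(q[1]+rr*np.sin(a)).astype(np.float32)[None],cv2.INTER_LINEAR)[0]
            i=l[:5*f].argmin()
            if name=='outer':
                gr=np.gradient(l[i:i+3*f]);
                if gr.max()<.3: continue
                i+=gr.argmax()
            r=rr[i]
            pts.append([q[0]+r*np.cos(a),q[1]+r*np.sin(a)])
        P=np.array(pts,np.float32)
        (x,y),ax,an=cv2.fitEllipseAMS(P);print(n,name,len(P),(x+.5)/f-.5+u0,(y+.5)/f-.5+v0,np.array(ax)/f,ax[0]/ax[1],an)
E
```

```text
17.0333 [0.515 0.017 0.212] [179.996   0.075  -5.135] [  33.762    4.603  -40.157  101.699    3.061   74.875 -102.242] [ 0.878  0.36  -1.72 ]
top ridge 120 315.56006145477295 184.66324710845947 [11.906 13.149] 0.905524258158365 15.113460540771484
top outer 100 315.8073024749756 184.08313179016113 [14.164 15.145] 0.9352280960434354 113.45793914794922
side ridge 120 299.77487087249756 193.06753253936768 [11.266 13.913] 0.8097441259405905 136.7141876220703
side outer 120 299.5733766555786 193.1699504852295 [14.316 16.548] 0.8651348047408263 148.4381866455078
```

arm_command(
  series="4 8 0 0 255;9 17 0 0 255;9 17 0 0 255;9 17 0 0 255;5 10 0 0 255;2 4 0 0 255;0 0 6 0 255;0 0 6 0 255;0 0 4 0 255;0 0 4 0 255;0 0 0 0 255;0 0 0 0 255;0 0 0 0 255",
)

```text
time_s: 18.12
tool_pos: [0.5464, -0.0592, 0.193]
tool_rot: [180.0, -0.0, -5.2]
force: [0.1, -0.0, -2.3]
grip_width: 0.0416
grasp_force: 35.0
```

```bash
python3 - <<'E'
from h import *
np.set_printoptions(precision=4,suppress=True)
o=telemetry.get_obs();print(o['time_s'],o['tool_pos'],o['tool_rot'])
s=np.mean([cams.read_camera('side').astype(float) for _ in range(6)],0);t=cams.read_camera('top')
np.save('s2.npy',s)
k=lambda i,x,y,w,h,f:cv2.resize(i[y:y+h,x:x+w],None,fx=f,fy=f,interpolation=cv2.INTER_CUBIC)
im=k(s,270,95,100,115,5).clip(0,255).astype(np.uint8)
th=np.radians(34.5);az=np.radians(o['tool_rot'][2]+180)
d=np.array([np.sin(th)*np.cos(az),np.sin(th)*np.sin(az),np.cos(th)]);G=o['tool_pos']+[0,0,-0+.019];U=G-.0647*d
p=proj('side',[G,U,U+.104*d,U+.088*d]);print(p,U)
cv2.imwrite('pics/view1.png',im)
E
```

```text
18.1167 [ 0.5464 -0.0592  0.193 ] [179.9889  -0.0213  -5.1884]
[[336.7843 154.6696]
 [320.6075 170.7178]
 [347.5454 143.9908]
 [343.072  148.4303]] [ 0.5829 -0.0625  0.1586]
```

View pics/view1.png

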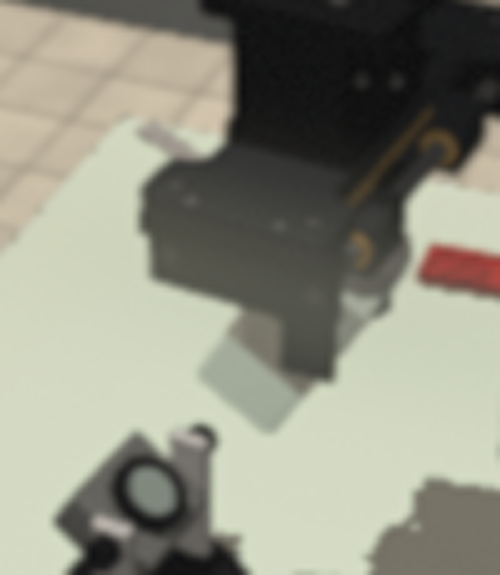

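The jar hangs tilted above the lens. In the side view its near bottom edge runs from (309.6,169.6) to (323.6,181.0). I compare that with predictions over a range of tilts.

```bash
python3 - <<'E'
from h import *
np.set_printoptions(precision=2,suppress=True)
o=telemetry.get_obs();G=o['tool_pos']+[0,0,.019];yaw=np.radians(o['tool_rot'][2])
f=lambda a,b:((a+.5)/5-.5+270,(b+.5)/5-.5+95)
s=np.load('s2.npy');g=s[:,:,2]-s[:,:,0]  
m=np.array([f(200,375),f(270,432)]);print('meas',m,np.degrees(np.arctan2(*(m[1]-m[0])[::-1])))
for T in(28,31,34,37,40):
    th=np.radians(T);az=yaw+np.pi;c,n=np.cos,np.sin
    d=np.array([n(th)*c(az),n(th)*n(az),c(th)]);e=np.array([c(th)*c(az),c(th)*n(az),-n(th)]);y=np.array([-n(yaw),c(yaw),0])
    U=G-.0647*d;p=proj('side',[U+.021*y-.021*e,U+.021*y+.021*e,U+.021*y+.021*e+.04*d])
    print(T,p.ravel(),'edge',np.degrees(np.arctan2(*(p[1]-p[0])[::-1])),'long',np.degrees(np.arctan2(*(p[2]-p[1])[::-1])))
# line fits on jar outline: subpixel edges by gradient of gray in averaged image
gray=cv2.GaussianBlur(s.mean(2),(0,0),.6)
def edge(a,b,trim=.15,w=4):
    a,b=np.array(a,float),np.array(b,float);t=(b-a)/np.linalg.norm(b-a);nrm=np.array([-t[1],t[0]]);P=[]
    for q in np.linspace(trim,1-trim,25):
        k=np.arange(-w,w,.1);x=(a+(b-a)*q)[None]+k[:,None]*nrm
        l=cv2.remap(gray.astype(np.float32),x[:,0].astype(np.float32)[None],x[:,1].astype(np.float32)[None],cv2.INTER_CUBIC)[0]
        P.append(x[np.abs(np.gradient(l)).argmax()])
    vx,vy,x0,y0=cv2.fitLine(np.array(P,np.float32),cv2.DIST_HUBER,0,.01,.01).ravel();return np.degrees(np.arctan2(vy,vx)),np.array([x0,y0]),np.array([vx,vy])
E1=edge(*m);E2=edge(f(270,432),f(325,380));E3=edge(f(200,375),f(238,325))
X=lambda A,B:A[1]+A[2]*np.linalg.solve(np.c_[A[2],-B[2]],B[1]-A[1])[0]
print(E1[0],E2[0],E3[0],X(E1,E3),X(E1,E2))
E
```

```text
meas [[309.6 169.6]
 [323.6 181. ]] 39.15543412261315
28 [310.98 172.09 326.64 184.42 335.1  173.59] edge 38.19964476547231 long -51.99212602078174
31 [309.95 170.78 325.16 183.68 334.36 173.49] edge 40.296515139684054 long -47.94013869030684
34 [308.98 169.44 323.71 182.88 333.61 173.35] edge 42.39373404806508 long -43.900122218345146
37 [308.07 168.07 322.27 182.03 332.87 173.18] edge 44.49623621898466 long -39.8899169738652
40 [307.21 166.67 320.87 181.12 332.12 172.97] edge 46.60898338736659 long -35.92629726001907
39.33104 -52.071484 -55.553288 [308.52 169.86] [323.84 182.42]
```

Edge directions put the jar's tilt at about 29°. I measure the head's own face edges in the same camera with the same line fit and compare.

```bash
python3 - <<'E'
from h import *
np.set_printoptions(precision=2,suppress=True)
s=np.load('avg.npz')['s'];gray=cv2.GaussianBlur(s.mean(2),(0,0),.5)
f=lambda a,b:np.array(((a+.5)/8-.5+277,(b+.5)/8-.5+173))
def edge(a,b,trim=.1,w=2.5):
    t=(b-a)/np.linalg.norm(b-a);nrm=np.array([-t[1],t[0]]);P=[]
    for q in np.linspace(trim,1-trim,25):
        k=np.arange(-w,w,.1);x=(a+(b-a)*q)[None]+k[:,None]*nrm
        l=cv2.remap(gray.astype(np.float32),x[:,0].astype(np.float32)[None],x[:,1].astype(np.float32)[None],cv2.INTER_CUBIC)[0]
        P.append(x[np.abs(np.gradient(l)).argmax()])
    P=np.array(P,np.float32);vx,vy,x0,y0=cv2.fitLine(P,cv2.DIST_HUBER,0,.01,.01).ravel()
    res=np.abs((P-[x0,y0])@np.array([-vy,vx]));return round(float(np.degrees(np.arctan2(vy,vx))),1),round(float(res.mean()),2)
print('right top edge',edge(f(161,70),f(212,112)));print('left lower edge',edge(f(34,208),f(78,252)));print('back edge',edge(f(34,208),f(161,70)))
L=np.array([.6388,-.0691,.075])
for az in(170,175,180):
  for T in(25,29,33,37):
    th,a=np.radians(T),np.radians(az);c,n=np.cos,np.sin
    d=np.array([n(th)*c(a),n(th)*n(a),c(th)]);e=np.array([c(th)*c(a),c(th)*n(a),-n(th)]);y=np.cross(d,e)
    o=[]
    for sg in(-1,1):
        p=proj('side',[L+sg*.029*y-.025*e,L+sg*.029*y]);v=p[1]-p[0];o.append(np.degrees(np.arctan2(v[1],v[0])))
    p=proj('side',[L+.029*y-.025*e,L-.029*y-.025*e,L+.029*y-.025*e-.03*d]);v=p[1]-p[0];w=p[2]-p[0]
    print(az,T,np.array(o),'back',np.degrees(np.arctan2(v[1],v[0])),'depth',np.degrees(np.arctan2(w[1],w[0])))
E
```

```text
right top edge (49.2, 0.27)
left lower edge (45.3, 0.27)
back edge (-45.8, 0.22)
170 25 [39.61 39.41] back 136.8755678883002 depth 119.10959262340229
170 29 [42.05 41.99] back 136.8897472528505 depth 125.15191614712897
170 33 [44.47 44.55] back 136.89791477953446 depth 131.34196914191645
170 37 [46.88 47.11] back 136.8999898961629 depth 137.5992102631075
175 25 [36.05 36.  ] back 131.52846914532165 depth 119.550452107251
175 29 [38.62 38.7 ] back 131.53831766340073 depth 125.42165878186644
175 33 [41.19 41.4 ] back 131.5415320915424 depth 131.35463716855946
175 37 [43.76 44.1 ] back 131.538049645486 depth 137.2808898838606
180 25 [32.64 32.73] back 125.72456687657352 depth 119.74363845665134
180 29 [35.33 35.54] back 125.72819099435975 depth 125.42600518135522
180 33 [38.03 38.37] back 125.72458378334339 depth 131.10355933505383
180 37 [40.76 41.21] back 125.71370974078602 depth 136.72106410316917
```

The jar needs about 6.5° more tilt (lens axis about 35.5°, azimuth about 173°). I return to the rack and pivot it further at the same rim.

arm_command(
  series="0 0 -10 0 255;0 0 -11 0 255;-4 -8 0 0 255;-9 -17 0 0 255;-9 -17 0 0 255;-9 -17 0 0 255;-5 -9.5 0 0 255;-2 -4 0 0 255;0 0 0 0 255;0 0 0 -0.06 255;0 0 0 -0.12 255;0 0 0 -0.12 255;0 0 0 -0.12 255;0 0 0 -0.12 255;0 0 0 -0.12 255;0 0 0 -0.12 255;0 0 0 -0.12 255;0 0 0 -0.12 255;0 0 0 -0.12 255;0 0 0 -0.12 255",
)

```text
time_s: 20.13
tool_pos: [0.5153, 0.0149, 0.2135]
tool_rot: [180.0, 0.0, 67.2]
force: [0.7, -0.7, -1.4]
grip_width: 0.0416
grasp_force: 35.0
```

arm_command(
  series="0 0 0 -0.12 255;0 0 0 -0.12 255;0 0 0 -0.12 255;0 0 0 -0.12 255;0 0 0 -0.12 255;0 0 0 -0.05 255;0 0 0 0 255;0 0 0 0 255;0 0 0 0 255",
)

```text
time_s: 20.88
tool_pos: [0.5152, 0.0155, 0.2136]
tool_rot: [-180.0, 0.0, 104.1]
force: [-0.3, 0.0, -2.4]
grip_width: 0.0416
grasp_force: 35.0
```

arm_command(
  series="5 0 0 0 255;0 0 20 0 255;0 0 20 0 255;0 0 20 0 255;0 0 20 0 255;0 0 20 0 255;0 0 20 0 255;0 0 12 0 255;0 0 6 0 255;0 0 0 0 255;0 0 0 0 255;0 0 0 0 255",
)

```text
time_s: 21.88
tool_pos: [0.5149, 0.0211, 0.0769]
tool_rot: [179.9, 0.0, 104.2]
force: [0.0, -0.4, -2.1]
grip_width: 0.0422
grasp_force: 35.0
```

arm_command(
  series="-2.5 0 0 0 255;-2.5 0 0 0 255;0 0 0 0 255;0 0 0 0 255",
  squeeze=8,
)

```text
time_s: 22.22
tool_pos: [0.5154, 0.0158, 0.0761]
tool_rot: [180.0, 0.0, 104.2]
force: [-0.4, -0.7, -2.2]
grip_width: 0.0424
grasp_force: 8.0
```

arm_command(
  series="-2.5 0 0 0 255;-2.5 0 0 0 255;-2.5 0 0 0 255;0 0 0 0 255;0 0 0 0 255",
)

```text
time_s: 22.63
tool_pos: [0.5169, 0.0089, 0.0757]
tool_rot: [-180.0, -0.0, 104.2]
force: [-0.7, 2.7, -2.2]
grip_width: 0.042
grasp_force: 8.0
```

arm_command(
  series="0 0 0 0 255;0 0 0 0 255;0 0 -6 0 255;0 0 -11 0 255;0 0 -20 0 255;0 0 -20 0 255;0 0 -20 0 255;0 0 -20 0 255;0 0 -20 0 255;0 0 -20 0 255;0 0 0 0 255;0 0 0 0 255;0 0 0 0.06 255;0 0 0 0.12 255;0 0 0 0.12 255;0 0 0 0.12 255;0 0 0 0.12 255;0 0 0 0.12 255;0 0 0 0.12 255;0 0 0 0.12 255",
  squeeze=35,
)

```text
time_s: 24.3
tool_pos: [0.5159, 0.0084, 0.2113]
tool_rot: [-179.9, 0.1, 52.3]
force: [-0.1, 0.1, -2.7]
grip_width: 0.042
grasp_force: 35.0
```

arm_command(
  series="0 0 0 0.12 255;0 0 0 0.12 255;0 0 0 0.12 255;0 0 0 0.12 255;0 0 0 0.12 255;0 0 0 0.12 255;0 0 0 0.12 255;0 0 0 0.12 255;0 0 0 0.08 255;0 0 0 0 255;0 0 0 0 255;0 0 0 0 255",
)

```text
time_s: 25.3
tool_pos: [0.5164, 0.0087, 0.212]
tool_rot: [180.0, 0.1, -6.8]
force: [-0.2, 0.2, -2.3]
grip_width: 0.0419
grasp_force: 35.0
```

arm_command(
  series="4 7 0 0 255;8 14 0 0 255;9 17 0 0 255;8 14 0 0 255;4 7 0 0 255;2 4 0 0 255;0 0 6 0 255;0 0 6 0 255;0 0 5 0 255;0 0 3 0 255;0 0 2 0 255;0 0 0 0 255;0 0 0 0 255;0 0 0 0 255",
)

```text
time_s: 26.47
tool_pos: [0.5442, -0.0578, 0.191]
tool_rot: [180.0, -0.0, -6.9]
force: [1.0, -0.4, -2.9]
grip_width: 0.0418
grasp_force: 35.0
```

```bash
python3 - <<'E'
from h import *
np.set_printoptions(precision=4,suppress=True)
o=telemetry.get_obs();print(o['time_s'],o['tool_pos'],o['tool_rot'])
s=np.mean([cams.read_camera('side').astype(float) for _ in range(6)],0);t=np.mean([cams.read_camera('top').astype(float) for _ in range(6)],0)
np.save('s3.npy',s)
k=lambda i,x,y,w,h,f:cv2.resize(i[y:y+h,x:x+w],None,fx=f,fy=f,interpolation=cv2.INTER_CUBIC)
im=np.hstack([k(s,290,140,70,65,6),cv2.copyMakeBorder(k(t,290,165,60,60,6),0,30,0,0,cv2.BORDER_CONSTANT)]).clip(0,255).astype(np.uint8)
cv2.imwrite('pics/view2.png',im)
E
```

```text
26.4667 [ 0.5442 -0.0578  0.191 ] [179.9892  -0.032   -6.9244]
```

View pics/view2.png

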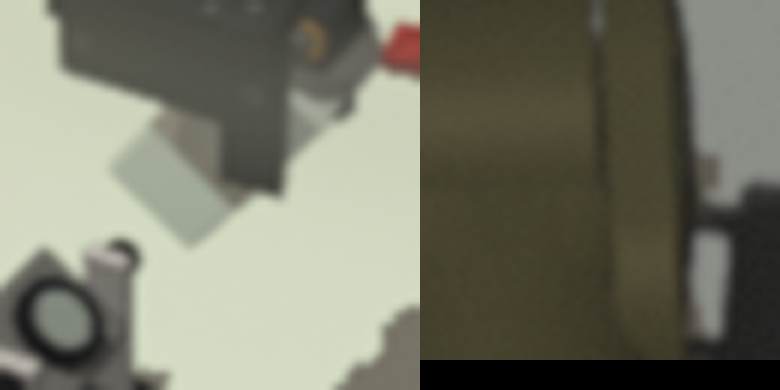

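The jar hangs before the lens with more tilt. In the 6x crop its bottom edge runs from (110,165) to (190,247) and the right long edge goes to (285,165). I fit both lines.

```bash
python3 - <<'E'
from h import *
np.set_printoptions(precision=2,suppress=True)
o=telemetry.get_obs();G=o['tool_pos']+[0,0,.019];yaw=np.radians(o['tool_rot'][2])
s=np.load('s3.npy');gray=cv2.GaussianBlur(s.mean(2),(0,0),.5)
f=lambda a,b:np.array(((a+.5)/6-.5+290,(b+.5)/6-.5+140))
def edge(a,b,trim=.12,w=2):
    t=(b-a)/np.linalg.norm(b-a);nrm=np.array([-t[1],t[0]]);P=[]
    for q in np.linspace(trim,1-trim,25):
        k=np.arange(-w,w,.1);x=(a+(b-a)*q)[None]+k[:,None]*nrm
        l=cv2.remap(gray.astype(np.float32),x[:,0].astype(np.float32)[None],x[:,1].astype(np.float32)[None],cv2.INTER_CUBIC)[0]
        P.append(x[np.abs(np.gradient(l)).argmax()])
    P=np.array(P,np.float32);vx,vy,x0,y0=cv2.fitLine(P,cv2.DIST_HUBER,0,.01,.01).ravel()
    return np.degrees(np.arctan2(vy,vx)),np.array([x0,y0]),np.array([vx,vy]),np.abs((P-[x0,y0])@[-vy,vx]).mean()
E1=edge(f(110,165),f(190,247));E2=edge(f(190,247),f(240,203),.15);E3=edge(f(110,165),f(160,115),.15);E4=edge(f(288,160),f(335,118),.15)
X=lambda A,B:A[1]+A[2]*np.linalg.solve(np.c_[A[2],-B[2]],B[1]-A[1])[0]
for E in(E1,E2,E3,E4):print(E[0],E[3])
print('corners',X(E1,E3),X(E1,E2))
for T in(30,33,36,39):
    th=np.radians(T);az=yaw+np.pi;c,n=np.cos,np.sin
    d=np.array([n(th)*c(az),n(th)*n(az),c(th)]);e=np.array([c(th)*c(az),c(th)*n(az),-n(th)]);y=np.array([-n(yaw),c(yaw),0])
    U=G-.0647*d;p=proj('side',[U+.021*y-.021*e,U+.021*y+.021*e,U+.021*y+.021*e+.04*d])
    print(T,p.ravel(),'edge',np.degrees(np.arctan2(*(p[1]-p[0])[::-1])),'long',np.degrees(np.arctan2(*(p[2]-p[1])[::-1])))
E
```

```text
44.90309 0.22397703
-40.931423 0.22499882
-43.481625 0.2363821
-37.509655 0.25918657
corners [306.9  167.39] [321.16 181.6 ]
30 [311.11 172.26 326.23 185.25 335.07 175.05] edge 40.66653225202904 long -49.07621317733438
33 [310.14 170.91 324.78 184.44 334.33 174.9 ] edge 42.727283431478156 long -44.95819712052681
36 [309.22 169.54 323.36 183.58 333.6  174.73] edge 44.78961361000273 long -40.85795979853197
39 [308.37 168.14 321.97 182.66 332.86 174.51] edge 46.85855442714574 long -36.79472210786201
```

Both edges give T≈36°, with the jar slid about 6 mm along its bottom plane in the grip. Now I compute the centring error against the lens, first calibrating the camera bias on points of known position.

```bash
python3 - <<'E'
from h import *
from scipy.optimize import least_squares
np.set_printoptions(precision=2,suppress=True)
K=[((.4625,-.1613,.09),(354-.4,252-.4),(384,183)),((.5058,.0536,.108),(266.6,235.4),(335.2,234.1))]
for P,t,s in K:print('res top',np.array(t)-proj('top',P)[0],'side',np.array(s)-proj('side',P)[0])
print('placed side',np.array((326.3,308.8))-proj('side',(.463,.2138,.098))[0])
bt=np.mean([np.array(t)-proj('top',P)[0] for P,t,s in K],0);bs=np.mean([np.array(s)-proj('side',P)[0] for P,t,s in K],0)
for nm,Bt,Bs in(('raw',0*bt,0*bs),('corr',bt,bs)):
    l=least_squares(lambda p:np.r_[proj('top',[p[0],p[1],.075])[0]+Bt-[315.65,184.4],proj('side',[p[0],p[1],.075])[0]+Bs-[299.9,192.85]],[.64,-.07]).x
    L=np.array([*l,.075])
    o=telemetry.get_obs();G=o['tool_pos']+[0,0,.019];yaw=np.radians(o['tool_rot'][2]);th=np.radians(36);az=yaw+np.pi;c,n=np.cos,np.sin
    d=np.array([n(th)*c(az),n(th)*n(az),c(th)]);e=np.array([c(th)*c(az),c(th)*n(az),-n(th)]);y=np.array([-n(yaw),c(yaw),0])
    # jar offset (a along e, b along d) in the grip, from the two bottom corners
    f=lambda q:(proj('side',[G+q[0]*e+q[1]*d+.021*y-.021*e,G+q[0]*e+q[1]*d+.021*y+.021*e])+Bs-[[306.9,167.39],[321.16,181.6]]).ravel()
    r=least_squares(f,[0,-.0647]);q=r.x;U=G+q[0]*e+q[1]*d
    for T,A in((35.5,173),(36,173)):
        T,A=np.radians(T),np.radians(A);D=np.array([n(T)*c(A),n(T)*n(A),c(T)]);E=np.array([c(T)*c(A),c(T)*n(A),-n(T)]);Y=np.cross(D,E);v=(U-L)*1000
        w=(L+.1*D-U)
        R_=np.array([[c(yaw),n(yaw),0],[n(yaw),-c(yaw),0],[0,0,-1]])
        print(nm,'L',L*1000,'grip off',q*1000,r.cost,'U rel D,E,Y',v@D,v@E,v@Y,'move tool',R_@w*1000)
E
```

```text
res top [-0.14 -0.56] side [0.02 0.94]
res top [-0.58 -0.49] side [0.13 0.94]
placed side [0.41 0.63]
raw L [638.1  -68.53  75.  ] grip off [ -6.43 -65.09] 0.008676150617459178 U rel D,E,Y 99.62476515513629 -8.165304246619257 0.8989047048801945 move tool [-6.86 -0.91  4.44]
raw L [638.1  -68.53  75.  ] grip off [ -6.43 -65.09] 0.008676150617459178 U rel D,E,Y 99.54971693198338 -9.034372386496898 0.8989047048801945 move tool [-7.57 -0.91  4.95]
corr L [638.06 -70.01  75.  ] grip off [ -7.99 -63.22] 0.005432378708165108 U rel D,E,Y 101.59508854699645 -9.593350907795973 -0.572758349527646 move tool [-6.88  0.57  6.87]
corr L [638.06 -70.01  75.  ] grip off [ -7.99 -63.22] 0.005432378708165108 U rel D,E,Y 101.50750340008409 -10.479558769054883 -0.572758349527646 move tool [-7.59  0.57  7.38]
```

arm_command(
  series="-2 0 0 0 255;-3 0 1 0 255;-2.3 0 2 0 255;0 0 2 0 255;0 0 1.3 0 255;0 0 0 0 255;0 0 0 0 255;0 0 0 0 255;0 0 0 0 255;0 0 0 0 255;0 0 0 0 255;0 0 0 0 255",
)

```text
time_s: 28.07
tool_pos: [0.5368, -0.057, 0.1844]
tool_rot: [180.0, -0.0, -6.9]
force: [-0.2, -0.1, -2.0]
grip_width: 0.0418
grasp_force: 35.0
```

```bash
python3 - <<'E'
from h import *
np.set_printoptions(precision=2,suppress=True)
o=telemetry.get_obs();print(o['time_s'],o['tool_pos']*1000,o['tool_rot'],o['joint_velocities'].round(2),o['grasp_force'])
s=np.mean([cams.read_camera('side').astype(float) for _ in range(4)],0)
im=cv2.resize(s[100:370,270:400],None,fx=2.2,fy=2.2,interpolation=cv2.INTER_CUBIC).clip(0,255).astype(np.uint8)
cv2.imwrite('pics/fin.png',im)
E
```

```text
28.0667 [536.81 -57.02 184.44] [180.    -0.    -6.94] [ 0.06  0.02 -0.03  0.03 -0.04 -0.05 -0.07] 34.99909628648311
```

View pics/fin.png

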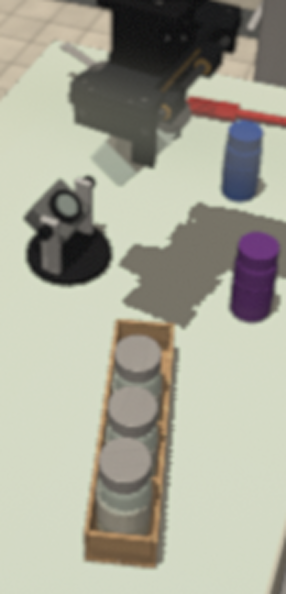

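The rack holds its three round jars upright. The square jar is held still in front of the lens, its underside parallel to the camera face, and nothing else has moved. I hand in.

```bash
python3 -c "
from cell import env
print(env.sign_off())"
```

```text
the job is handed in; nothing more can be done
None
```

The job is handed in: the loose jar stands upright on the cork in the free pocket, and the square jar is held still about 10 cm from the lens, tilted about 36° to match my estimate of the lens axis (about 35.5°), and centred to within a few mm by my measurements; sign-off gave no verdict.

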